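Turn the titration backdrop from black to white

ROBOT

A 6-joint arm with a two-finger parallel gripper is mounted at the origin on a cart in front of the work surface, level with it; the furniture and walls round the work are solid. World frame = base frame: x ahead of the robot, y to its left, z up, the work surface at z = 0. Lengths are in mm, angles in degrees, forces in N, time in s.
With the tool pointing down it reaches from about 300 to 850 mm from the base axis. Payload 4.2 kg.
Tool frame: the origin (TCP) lies midway between the tips of the shut fingers; the grasp point (between the pads) lies env.hold_point_z behind it (env.hold_point_z is the distance from the TCP to the grasp point, in mm); z points along the fingers, y is the line along which they close (so a half turn about z gives the same grasp; the last joint's range is limited). The gripper opens to 91 mm and grips with 3 to 60 N. Pads are 32 mm wide; open, the fingers measure 118 mm over their backs; the gripper's body (76 mm by 178 mm) begins 60 mm behind the grasp point.
Start: joints at [-74.255, 18.312, 89.639, -0, 72.044, -1.146], TCP at [167.068, -550.21, 213.976] pointing down, gripper open.
Joint ranges: [-177.97, 177.97], [-48.28, 115.42], [12.27, 149.76], [-77.06, 257.06], [2.81, 150.46], [-146.56, 146.56]. Speed limits (degrees/s): [147.25, 147.25, 180, 180, 180, 180].

INTERFACE

Orientations are given as [roll, pitch, yaw] about the fixed x, y, z axes, in that order (R = Rz(yaw) Ry(pitch) Rx(roll)).
In Python, from workcell import env, viewer, spotter gives the robot as it stands.
- The arm moves only by the tool apply_moves, never from a script. Its arguments are lists of equal length, an entry for each row: "delta_pos": the shift along the world's x, y, z normalised to -1 to 1, where 1 is 120 mm, a list of three; "rot": the turn, a rotation vector about the world's x, y, z normalised to -1 to 1, where 1 is 1.5 rad, a list of three; "hand": the opening, from 0 (shut) to 1 (fully open). A call has 1 to 10 rows; each row is the pose to reach, as a shift and turn from the pose commanded when the call began; what a row does not reach only later rows make up. A row lasts 1/12 s, in which the tool goes at most 41.7 mm and 7.16 degrees, less where a joint would pass 70% of its speed; a pose out of reach is approached as far as the arm can. A call with a number of a shift or a turn outside -1 to 1 is refused whole. A call with a gripper value outside its range is refused whole. The fingers move at their own pace and stop on an object; "newtons" is the grip in N (left out, the last holds). Time passes only in rows, so rows that repeat a pose let the fingers close. It gives the time, the measured TCP pose, the force, the opening and the grip force at its end, in the units of the state.
- env.state(): the state, without advancing time (a new reading comes with each control period).
- viewer.grab_frame(name): name is "scene" or "top" or "wrist"; returns a dict with "pixels" (400x640x3 uint8, red, green, blue), "camera_matrix" (3x3 intrinsics, pixels), "R" (3x3) and "t" (3): a world point X has camera coordinates R X + t; the wrist camera has in their place "mount" (4x4, takes a point from camera to tool coordinates, whose origin is the TCP and whose axes are the flange's). Camera axes: x right, y down, z forward; pixel columns grow to the right and rows downward; lengths in mm; the calibration is good to about 2 mm. A picture is of the moment at which its call begins: read the wrist's pose just before it. There is no depth.
- env.job_done(): hands the job in; it is judged then, once.
Trained networks look in a picture, given as the dict that the camera call returned (one of the last four; its "shot" number tells which), for a name from the list of things; names that differ only in an ending like _2 or _b are one class to them, and where a whole thing is asked for, a point or a joint stands for the part that bears it (a point fixed in the world has none). Each returns a list of dicts, best first, with "score" (0 to 1); they miss things now and then, are a little off and sometimes report something else, mostly with a low value. They report only what shows in the picture. A call takes as long as a camera call. They do not tell look-alikes from the thing itself.
- spotter.trace(picture, query): "mask" (400x640 bool, what is visible of it) and "box" ([centre column, centre row, width, height] in pixels, round what is visible of it).
- spotter.landmark_of(picture, query): "position" ([column, row] in pixels: a listed point, or the origin of a listed thing).
The state is a dict: "time_s": time; "qpos": joint angles; "qvel": joint speeds; "effort": joint torques, N m; "ee_pos": TCP position; "ee_rot": TCP orientation; "force": force on the tool from outside, world axes, zero at the start; "torque": the same for the moment, N m; "gripper_width": finger opening in mm; "gripper_force": force on a finger pad.
Only numpy, scipy, OpenCV 4.12 (cv2) and the standard library are available. Lean on these libraries where they do the work, as an engineer would, in place of code of your own. Each camera call takes 0.05 s, during which the arm holds its last target. There are 200 camera calls.

TASK

The L-shaped reading backdrop rests on its white leg with its black leg upright, but the next end point must be seen against white: move the conical flask that stands in front of it aside on the free bench, then tip the backdrop towards you over its bottom edge until it rests flat on its black leg with the white leg upright, and let go. Keep that edge on the bench while tipping, and lower the backdrop gently instead of letting it fall. Finally stand the flask on the black leg, centred on its ring in front of the white leg, keeping the flask upright throughout and leaving everything else where it is.

Things in the scene. Friction and masses are not known exactly. Their poses are not given: they have to be found in the camera images.
- backdrop: L-shaped backdrop, loose, 0.3-0.55 kg. Each leg 120 mm wide, 6 thick, 116 long from the outer corner; outside grey, inner faces white / black, blue tab on each free edge. Origin: middle of the outer corner edge (rounded 5 mm). x: along white leg, z: along black leg, y: along corner. Start: x level, pointing away from robot, z up. Tipped: z level, towards robot (start's -x), x up. Balances about half way.
- black_tab (a point): Grip point in the black leg's blue tab: 131 mm from the corner along z, 7 mm from the outer face. The tab is 40 mm wide (along y), 14 thick, flush with the outer face, clear of the leg's edge from 116 to 144 mm. 131 mm above the bench at the start, 7 mm once the black leg is down. Gripped lightly (under 10 N) across its 40 mm it swivels between the fingers.
- white_tab (a point): The same point in the white leg's identical blue tab: 131 mm from the corner along x; it rises as the backdrop is tipped and ends on top.
- black_ring (a point): Centre of the thin grey ring, 80 mm across, on the inner face of the black leg: 70 mm from the corner along z, 6 mm from the outer face. The flask goes here at the end, when this face looks up.
- white_ring (a point): Centre of the same ring on the inner face of the white leg, 70 mm from the corner along x.
- sample_flask: Conical flask, peach-coloured sample, 64 mm across the foot, 108 tall, 0.10-0.17 kg, z up, origin at the centre of its underside (on the bench at the start, 80-105 mm in front of the black leg, in its way). Acts as a cone, about 30 mm across at the top: grip across the neck, 80-95 mm up, 15-25 N. Free bench: 0.43 m ahead of the robot, 0.05-0.1 m to its left.
- dispenser: Digital burette on an amber bottle, fixed, 559 mm tall: keep clear of it. Origin under its middle; bottle 140 mm across up to 246 mm high; its nozzle reaches 75 mm from the middle towards the robot, 230 to 302 mm high; head 115 mm across above 423 mm.
- drop_bottle: Bystander: white dropping bottle, 71 mm across, 212 mm tall, origin under its centre.
- log_book: Bystander: green book lying flat, 205 x 150 x 17 mm, origin under its centre, 205 mm along x.
- petri_dish: Bystander: glass dish with lid, 67 mm across, 18 mm high, origin under its centre.
- crucible: Bystander: white porcelain crucible, 49 mm across, 49 mm high, origin under its centre.
- pipette_bulb: Bystander: red rubber bulb, 49 mm across, 70 mm high, origin under its centre.
Things that resemble listed ones, but are neither listed nor needed, are in the scene too. There is more than one size of the backdrop; the job needs the larger.

How it is judged:
By the outcome, as a careful person would: the job done as asked, in the order asked, and still so for the second after the job is handed in, with the robot touching nothing.
It also fails if it takes over 70 s, if anything falls off the work surface, if the arm or the gripper's body presses on something with over 40 N, if the wrist force passes 120 N, or if a joint passes its speed limit or range.

## Working session

There is one attempt and no reset: what is moved stays moved. The work goes in short steps, Python scripts to look and compute and a tool call to move; the robot and the scene stay as the last step left them, time stands still between calls to the robot, and variables do not carry over. Pictures are saved under pics/ and viewed, at most 10 in all, crops included, and the job is handed in when it is done.

Besides the shell and the picture viewer there is one more tool, called after "Call:" by a JSON object that holds its "name" and its "arguments". apply_moves: Moves the arm, as the interface text tells. Its arguments: {"type":"object","properties":{"delta_pos":{"type":"array"},"rot":{"type":"array"},"hand":{"type":"array"},"newtons":{"type":"number"}},"required":["delta_pos","rot","hand"]}

```bash
mkdir -p pics && cat > h.py <<'E'
import numpy as np, cv2
from workcell import env, viewer, spotter
def save(p,n): cv2.imwrite(n,p["pixels"][:,:,::-1])
def ray(p,uv):
    K,R,t=p["camera_matrix"],np.array(p["R"]),np.array(p["t"])
    d=R.T@np.linalg.solve(K,[uv[0],uv[1],1]); return -R.T@t,d
def onz(p,uv,z):
    c,d=ray(p,uv); return c+d*(z-c[2])/d[2]
def proj(p,X):
    x=np.array(p["R"])@np.array(X,float)+np.array(p["t"]); x=p["camera_matrix"]@x; return x[:2]/x[2]
def tri(obs):
    A=np.zeros((3,3));b=np.zeros(3)
    for p,uv in obs:
        c,d=ray(p,uv); d=d/np.linalg.norm(d); M=np.eye(3)-np.outer(d,d); A+=M;b+=M@c
    return np.linalg.solve(A,b)
E
python3 - <<'E'
from h import *
np.set_printoptions(precision=1,suppress=True)
s=env.state(); print({k:np.round(v,2) for k,v in s.items()}, env.hold_point_z)
P={n:viewer.grab_frame(n) for n in("scene","top")}
for n,p in P.items():
    save(p,f"pics/{n}0.png"); print(n,"cam",-np.array(p["R"]).T@p["t"])
Z=dict(black_tab=131,white_tab=7,black_ring=70,white_ring=6)
for q in["backdrop","black_tab","white_tab","black_ring","white_ring","sample_flask","dispenser","drop_bottle","log_book","petri_dish","crucible","pipette_bulb"]:
    for n,p in P.items():
        for r in spotter.landmark_of(p,q)[:3]:
            print(q,n,round(r["score"],2),np.array(r["position"]),onz(p,r["position"],Z.get(q,0)))
E
```

```text
{'time_s': np.float64(0.0), 'qpos': array([-74.3,  18.4,  89.7,   0. ,  72. ,  -1.1]), 'qvel': array([ 0.1, -0.1, -0. , -0. , -0.1, -0. ]), 'effort': array([ -0. , -41.2, -23.2,   0.1,   0.1,  -0. ]), 'ee_pos': array([ 166.9, -549.7,  213.1]), 'ee_rot': array([-179.9,   -0. ,   16.9]), 'force': array([-0. ,  0.1, -0. ]), 'torque': array([-0.,  0., -0.]), 'gripper_force': np.float64(0.0), 'gripper_width': np.float64(91.49)} 18.8
scene cam [-152.   568.7 1132.7]
top cam [ 321.9  -73.8 1459.6]
backdrop scene 0.62 [358.5 200. ] [ 550.6 -212.     0. ]
backdrop scene 0.57 [419.  213.8] [ 362.2 -321.8    0. ]
backdrop top 0.84 [370.  212.7] [ 544.9 -210.4    0. ]
backdrop top 0.7 [411.3 275.3] [ 354.8 -331.5    0. ]
black_tab scene 0.61 [360.6 170.1] [ 562.8 -224.9  131. ]
black_tab scene 0.6 [428.5 194.5] [ 335.2 -305.2  131. ]
black_tab top 0.74 [371.4 202.1] [ 555.  -202.5  131. ]
black_tab top 0.65 [424.  273.5] [ 356.8 -343.2  131. ]
white_tab scene 0.86 [342.5 178. ] [ 666.6 -242.2    7. ]
white_tab scene 0.67 [417.3 192.9] [ 427.8 -389.7    7. ]
white_tab top 0.74 [375.4 169.8] [ 678
[... 800 characters left out ...]
73.6] [668.1 258.4   0. ]
drop_bottle top 0.51 [206.4 158.6] [716.6 302.    0. ]
log_book top 0.94 [199.9 243.6] [448.7 309.9   0. ]
log_book top 0.62 [398.2 134.1] [ 796.7 -303.5    0. ]
petri_dish scene 0.64 [409.9 175.2] [ 510.4 -446.9    0. ]
petri_dish scene 0.22 [366.5 213.8] [ 485.2 -186.2    0. ]
petri_dish top 0.96 [448.3 223.1] [ 513.  -449.3    0. ]
crucible scene 0.66 [211.8 248.8] [719.3 297.6   0. ]
crucible scene 0.21 [230.9 252.8] [663.6 259.9   0. ]
crucible top 0.44 [203.4 159.6] [713.3 311.4   0. ]
pipette_bulb scene 0.64 [332.5 154.9] [ 794.3 -308.4    0. ]
pipette_bulb scene 0.43 [260.8 302.9] [450.9 295.    0. ]
pipette_bulb top 0.52 [396.4 136.8] [ 787.9 -297.5    0. ]
```

```bash
python3 -c "
import cv2,numpy as np
a=cv2.imread('pics/scene0.png');b=cv2.imread('pics/top0.png')
print(a.shape);cv2.imwrite('pics/both0.png',cv2.resize(np.vstack([a,b]),(480,600)))"
```

```text
(400, 640, 3)
```

View pics/scene0.png

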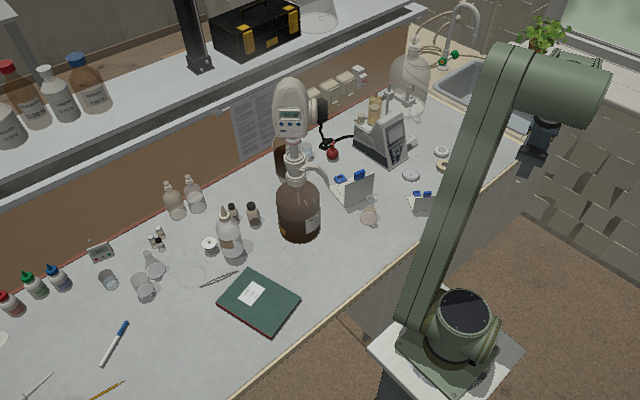

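View pics/top0.png

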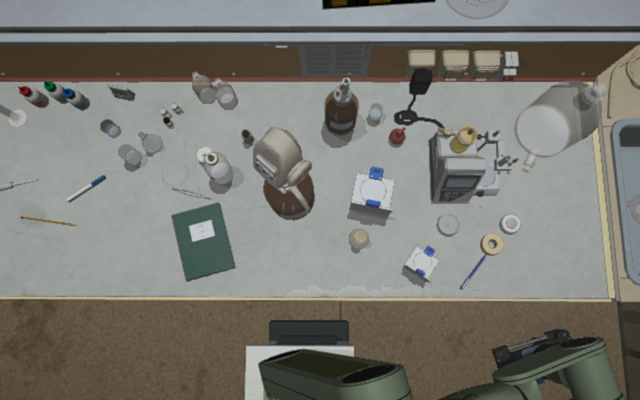

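Top view: the large backdrop is around (370,190), the flask at (359,238), the small look-alike at (422,263), and the dispenser bottle at about (290,198). I'm moving the arm over the work area for a closer look.

Call:
{"name": "apply_moves", "arguments": {"delta_pos": [[0.667, 1, 0.2], [0.667, 1, 0.2], [0.667, 1, 0.2], [0.667, 1, 0.2]], "rot": [[0, 0, -0.291], [0, 0, -0.291], [0, 0, -0.291], [0, 0, -0.291]], "hand": [1, 1, 1, 1]}}

```text
time_s: 1.63
ee_pos: [248.4, -427.5, 238.6]
ee_rot: [-180.0, -0.1, -8.4]
force: [-0.4, -0.2, -0.4]
gripper_width: 91.4
gripper_force: 0.0
```

Call:
{"name": "apply_moves", "arguments": {"delta_pos": [[0.667, 1, 0.4], [0.667, 1, 0.4], [0.667, 1, 0.4], [0.667, 1, 0.4]], "rot": [[0, 0, 0], [0, 0, 0], [0, 0, 0], [0, 0, 0]], "hand": [1, 1, 1, 1]}}

```text
time_s: 1.97
ee_pos: [328.6, -307.7, 287.5]
ee_rot: [180.0, -0.1, -8.0]
force: [-0.2, -0.7, 0.1]
gripper_width: 90.7
gripper_force: 0.0
```

Call:
{"name": "apply_moves", "arguments": {"delta_pos": [[0.5, 1, 0.4], [0.5, 1, 0.4], [0.5, 1, 0.4], [0.5, 1, 0.4], [0.5, 1, 0.4]], "rot": [[0, 0, 0], [0, 0, 0], [0, 0, 0], [0, 0, 0], [0, 0, 0]], "hand": [1, 1, 1, 1, 1]}}

```text
time_s: 2.38
ee_pos: [389.0, -187.7, 335.8]
ee_rot: [180.0, -0.2, -7.8]
force: [-0.7, 0.0, 0.1]
gripper_width: 91.0
gripper_force: 0.0
```

```bash
cat >> h.py <<'E'
from scipy.spatial.transform import Rotation as Ro
def wrist():
    s=env.state(); p=viewer.grab_frame("wrist")
    T=np.eye(4); T[:3,:3]=Ro.from_euler('xyz',s["ee_rot"],degrees=True).as_matrix(); T[:3,3]=s["ee_pos"]
    C=np.linalg.inv(T@np.array(p["mount"])); p["R"]=C[:3,:3]; p["t"]=C[:3,3]
    return p
E
python3 - <<'E'
from h import *
np.set_printoptions(precision=1,suppress=True)
s=env.state(); print(s["ee_pos"],s["ee_rot"],s["time_s"])
W=wrist(); save(W,"pics/w1.png"); print("cam",-W["R"].T@W["t"])
P={"wrist":W,"scene":viewer.grab_frame("scene"),"top":viewer.grab_frame("top")}
Z=dict(black_tab=131,white_tab=7,black_ring=70,white_ring=6)
for q in["backdrop","black_tab","white_tab","black_ring","white_ring","sample_flask","dispenser"]:
    for n,p in P.items():
        for r in spotter.landmark_of(p,q)[:2]:
            print(q,n,round(r["score"],2),np.array(r["position"]),onz(p,r["position"],Z.get(q,0)))
E
```

```text
[ 389.  -187.7  335.8] [180.   -0.2  -7.8] 2.3833
cam [ 471.6 -199.4  506.5]
backdrop wrist 0.96 [318.   39.5] [ 545.7 -207.1    0. ]
backdrop scene 0.7 [358.2 201.7] [ 545.5 -205.3    0. ]
backdrop scene 0.52 [420.6 213.6] [ 359.  -326.7    0. ]
backdrop top 0.71 [411.8 271.9] [ 364.9 -333.3    0. ]
backdrop top 0.69 [366.9 214.6] [ 538.9 -200.8    0. ]
black_tab wrist 0.84 [318.1   8.5] [ 553.4 -209.   131. ]
black_tab wrist 0.81 [450.2 171.8] [ 376.6 -329.6  131. ]
black_tab scene 0.72 [359.5 172.4] [ 557.3 -214.1  131. ]
black_tab scene 0.6 [428.4 194.1] [ 336.5 -306.3  131. ]
black_tab top 0.79 [373.2 199.5] [ 562.4 -207.7  131. ]
black_tab top 0.51 [421.  273.5] [ 356.8 -335.   131. ]
white_tab wrist 0.61 [460.  108.3] [ 432.6 -388.5    7. ]
white_tab scene 0.86 [338.7 178.6] [ 673.9 -229.4    7. ]
white_tab scene 0.58 [414.6 192.8] [ 434.7 -382.8    7. ]
white_tab top 0.87 [373.5 171. ] [ 675.  -222.6    7. ]
white_tab top 0.55 [431.6 250. ] [ 430.3 -393.6    7. ]
black_ring wrist 0.68 [437.2 167.1] [ 369.4 -334.7   70. ]
black_ring wrist 0.64 [320.2  23. ] [ 551.9 -210.9   70. ]
black_ring scene 0.9 [358.3 183.9] [ 562.1 -217.4   70. ]
black_ring scene 0.62 [426.2 203. ] [ 345.1 -321.8   70. ]
black_ring top 0.66 [370.3 206.4] [ 552.9 -205.    70. ]
black_ring top 0.49 [449.2 220.4] [ 511.8 -434.2   70. ]
white_ring wrist 0.69 [443.8 131.5] [ 404.  -365.7    6. ]
white_ring scene 0.64 [351.2 186.2] [ 614.3 -236.9    6. ]
white_ring scene 0.51 [417.3 200.6] [ 403.7 -361.1    6. ]
white_ring top 0.47 [420.9 262. ] [ 394.3 -360.4    6. ]
white_ring top 0.33 [447.2 220.4] [ 520.5 -444.7    6. ]
sample_flask wrist 0.61 [301.5 106.8] [ 463.9 -172.7    0. ]
sample_flask scene 0.75 [369.5 214.3] [ 476.6 -192.3    0. ]
```

View pics/w1.png

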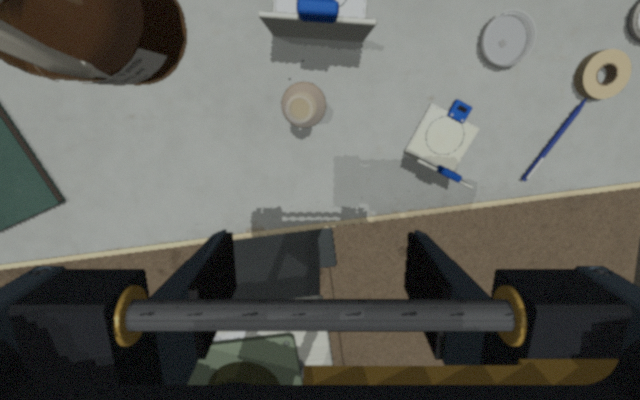

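Wrist view: flask centred near (303,104), the black leg's outer face at (262–376, 14–41), and the small look-alike at (442,140). Next I'll get the flask from its mask and the dispenser's position.

```bash
python3 - <<'E'
from h import *
np.set_printoptions(precision=1,suppress=True)
W=wrist()
for r in spotter.trace(W,"sample_flask")[:2]:
    c,_=cv2.findContours(r["mask"].astype(np.uint8),0,1); c=max(c,key=len)
    (u,v),rad=cv2.minEnclosingCircle(c); print(r["score"],r["box"],u,v,rad)
    a=onz(W,(u,v),4); b=onz(W,(u+rad,v),4); print("flask",a,np.linalg.norm(a-b)*2)
for r in spotter.trace(W,"dispenser")[:2]: print("disp",r["score"],r["box"])
t=viewer.grab_frame("top")
for p in (t,viewer.grab_frame("scene")):
    for r in spotter.trace(p,"dispenser")[:2]: print("disp",r["score"],r["box"])
for r in spotter.trace(t,"sample_flask")[:2]: print("flask top",r["score"],r["box"],onz(t,r["box"][:2],30))
g=W["pixels"]; cv2.imwrite("pics/w2.png",cv2.resize(g[0:60,240:400,::-1],(800,300),interpolation=cv2.INTER_CUBIC))
E
```

```text
0.8 [300.8, 103.3, 41.3, 45.9] 301.26922607421875 101.57691955566406 23.718433380126953
flask [ 467.8 -176.4    4. ] 64.94990350476206
disp 0.25 [371.9, 191.7, 41.2, 49.8]
flask top 0.55 [202.2, 153.6, 13.9, 16.5] [724.4 308.1  30. ]
flask top 0.53 [357.9, 231.9, 9.0, 4.2] [ 482.1 -170.5   30. ]
```

View pics/w2.png

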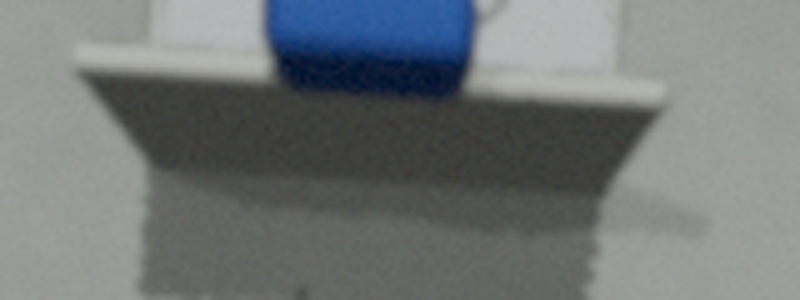

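Call:
{"name": "apply_moves", "arguments": {"delta_pos": [[0.654, 0.1, -1], [0.654, 0.1, -1], [0.654, 0.1, -1], [0.654, 0.1, -1], [0.654, 0.1, -1]], "rot": [[0, 0, 0], [0, 0, 0], [0, 0, 0], [0, 0, 0], [0, 0, 0]], "hand": [1, 1, 1, 1, 1]}}

```text
time_s: 4.4
ee_pos: [465.1, -177.0, 209.7]
ee_rot: [-179.9, 0.5, -8.0]
force: [0.6, 0.7, 0.2]
gripper_width: 91.2
gripper_force: 0.0
```

```bash
python3 - <<'E'
from h import *
np.set_printoptions(precision=1,suppress=True)
s=env.state(); print(s["ee_pos"],s["ee_rot"])
W=wrist(); save(W,"pics/w3.png"); print("cam",-W["R"].T@W["t"])
for r in spotter.trace(W,"sample_flask")[:2]: print(r["score"],r["box"],onz(W,r["box"][:2],50))
for q,z in(("black_tab",131),("sample_flask",0),("backdrop",0)):
    for r in spotter.landmark_of(W,q)[:2]: print(q,r["score"],r["position"],onz(W,r["position"],z))
E
```

```text
[ 465.1 -177.   209.7] [-179.9    0.5   -8. ]
cam [ 549.7 -189.7  379.4]
0.63 [318.4, 187.2, 54.2, 77.3] [ 464.4 -175.5   50. ]
black_tab 0.98 [512.5, 275.8] [ 392.3 -321.1  131. ]
black_tab 0.64 [347.8, 82.0] [ 554.6 -208.7  131. ]
sample_flask 0.92 [322.8, 175.4] [ 464.1 -180.1    0. ]
backdrop 0.96 [338.0, 94.3] [ 546.6 -207.3    0. ]
backdrop 0.87 [473.5, 243.3] [ 358.9 -344.2    0. ]
```

View pics/w3.png

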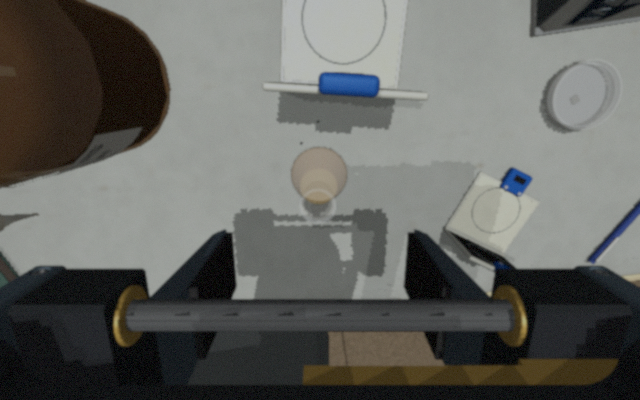

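The wrist view shows the leg's top edge running (263,86)–(427,97), the tab top at (349,84), and the white ring near (344,18). The flask foot is at about (319,174) and its rim at (318,205).

```bash
python3 - <<'E'
from h import *
np.set_printoptions(precision=1,suppress=True)
W=wrist()
for n,uv,z in(("edgeL",(263,86),116),("edgeR",(428,97),116),("tabtop",(349,84),144),("tabL",(320,82),144),("tabR",(380,87),144),("ring",(344,18),6),("rim",(318,205),108),("foot",(319.5,174),4),("bottleR",(168,88),100),("bottleF",(60,180),60),("smallTab",(500,265),90),("smallEdgeL",(447,233),80)):
    print(n,onz(W,uv,z))
g=W["pixels"].astype(int); m=((g[:,:,2]-g[:,:,0])>60)&(np.arange(640)<420); m[120:]=False
c=np.argwhere(m); print("blue",c.mean(0)[::-1],c.min(0),c.max(0),onz(W,c.mean(0)[::-1],140)); print(cv2.minAreaRect(c[:,::-1].astype(np.float32)))
E
```

```text
edgeL [ 562.8 -151.1  116. ]
edgeR [ 538.1 -270.2  116. ]
tabtop [ 554.6 -211.2  144. ]
tabL [ 558.5 -192.6  144. ]
tabR [ 549.9 -231.1  144. ]
ring [ 619.3 -225.1    6. ]
rim [ 464.6 -177.6  108. ]
foot [ 468.7 -179.5    4. ]
bottleR [572.6 -75.6 100. ]
bottleF [509.5  64.4  60. ]
smallTab [ 377.3 -336.5   90. ]
smallEdgeL [ 412. -292.   80.]
blue [344.6  87.3] [ 77 316] [ 98 373] [ 553.  -208.4  140. ]
((344.5707092285156, 87.29827880859375), (57.19525146484375, 20.141653060913086), 3.3664605617523193)
```

Call:
{"name": "apply_moves", "arguments": {"delta_pos": [[0.01, 0.01, -0.4], [0.01, 0.01, -0.7], [0.01, 0.01, -0.95], [0.01, 0.01, -1], [0.01, 0.01, -1]], "rot": [[0, 0, 0], [0, 0, 0], [0, 0, 0], [0, 0, 0], [0, 0, 0]], "hand": [1, 1, 1, 1, 1]}}

```text
time_s: 5.12
ee_pos: [465.8, -176.9, 93.4]
ee_rot: [-180.0, 0.2, -8.1]
force: [0.1, -0.8, 0.5]
gripper_width: 91.2
gripper_force: 0.0
```

Call:
{"name": "apply_moves", "arguments": {"delta_pos": [[0, -0.01, -0.19], [0, -0.01, -0.19], [0, -0.01, -0.19], [0, -0.01, -0.19], [0, -0.01, -0.19], [0, -0.01, -0.19], [0, -0.01, -0.19], [0, -0.01, -0.19], [0, -0.01, -0.19]], "rot": [[0, 0, 0], [0, 0, 0], [0, 0, 0], [0, 0, 0], [0, 0, 0], [0, 0, 0], [0, 0, 0], [0, 0, 0], [0, 0, 0]], "hand": [1, 1, 0.3, 0.3, 0.2, 0.1, 0, 0, 0], "newtons": 20}}

```text
time_s: 5.87
ee_pos: [466.9, -178.2, 71.4]
ee_rot: [180.0, -0.0, -8.1]
force: [0.0, 0.9, 0.2]
gripper_width: 47.4
gripper_force: 0.0
```

Call:
{"name": "apply_moves", "arguments": {"delta_pos": [[0, 0, 0], [0, 0, 0], [0, 0, 0], [0, 0, 0], [0, 0, 0], [0, 0, 0], [0, 0, 0], [0, 0, 0]], "rot": [[0, 0, 0], [0, 0, 0], [0, 0, 0], [0, 0, 0], [0, 0, 0], [0, 0, 0], [0, 0, 0], [0, 0, 0]], "hand": [0, 0, 0, 0, 0, 0, 0, 0], "newtons": 20}}

```text
time_s: 6.53
ee_pos: [466.9, -178.1, 71.3]
ee_rot: [-180.0, -0.0, -8.1]
force: [0.4, 1.6, 1.6]
gripper_width: 40.1
gripper_force: 20.0
```

Call:
{"name": "apply_moves", "arguments": {"delta_pos": [[0, 0, 0.1], [0, 0, 0.25], [-0.1, 0, 0.4], [-0.25, 0, 0.4], [-0.4, 0, 0.4], [-0.5, 0, 0.4], [-0.55, 0.05, 0.4], [-0.55, 0.2, 0.4], [-0.55, 0.4, 0.4], [-0.55, 0.55, 0.4]], "rot": [[0, 0, 0], [0, 0, 0], [0, 0, 0.07], [0, 0, 0.15], [0, 0, 0.23], [0, 0, 0.31], [0, 0, 0.39], [0, 0, 0.47], [0, 0, 0.55], [0, 0, 0.63]], "hand": [0, 0, 0, 0, 0, 0, 0, 0, 0, 0]}}

```text
time_s: 7.37
ee_pos: [399.9, -111.6, 118.7]
ee_rot: [-180.0, 0.1, 46.3]
force: [-0.4, 0.5, -1.1]
gripper_width: 39.7
gripper_force: 19.6
```

Call:
{"name": "apply_moves", "arguments": {"delta_pos": [[0, 0.15, 0], [0, 0.35, 0], [0, 0.55, 0], [0, 0.75, 0], [0, 0.9, 0], [0, 0.98, 0], [0, 1, 0], [0, 1, 0]], "rot": [[0, 0, 0.06], [0, 0, 0.06], [0, 0, 0.06], [0, 0, 0.06], [0, 0, 0.06], [0, 0, 0.06], [0, 0, 0.06], [0, 0, 0.06]], "hand": [0, 0, 0, 0, 0, 0, 0, 0]}}

```text
time_s: 8.03
ee_pos: [400.7, 7.7, 118.9]
ee_rot: [180.0, 0.0, 51.3]
force: [-0.2, -0.8, -2.1]
gripper_width: 39.6
gripper_force: 19.6
```

Call:
{"name": "apply_moves", "arguments": {"delta_pos": [[0.1, 0.2, 0], [0.15, 0.4, 0], [0.2, 0.55, 0], [0.2, 0.58, -0.1], [0.2, 0.58, -0.25], [0.2, 0.58, -0.33], [0.2, 0.58, -0.36], [0.2, 0.58, -0.38], [0.2, 0.58, -0.38]], "rot": [[0, 0, 0], [0, 0, 0], [0, 0, 0], [0, 0, 0], [0, 0, 0], [0, 0, 0], [0, 0, 0], [0, 0, 0], [0, 0, 0]], "hand": [0, 0, 0, 0, 0, 0, 0, 0, 0]}}

```text
time_s: 8.78
ee_pos: [425.0, 76.7, 73.4]
ee_rot: [180.0, 0.0, 51.1]
force: [0.3, -0.2, -1.4]
gripper_width: 40.2
gripper_force: 19.6
```

Call:
{"name": "apply_moves", "arguments": {"delta_pos": [[0, 0, -0.01], [0, 0, -0.02], [0, 0, -0.02]], "rot": [[0, 0, 0], [0, 0, 0], [0, 0, 0]], "hand": [0, 0, 0]}}

```text
time_s: 9.03
ee_pos: [425.1, 77.3, 71.5]
ee_rot: [180.0, -0.0, 51.2]
force: [0.2, -0.6, -1.6]
gripper_width: 40.1
gripper_force: 19.6
```

Call:
{"name": "apply_moves", "arguments": {"delta_pos": [[0, 0, -0.008], [0, 0, -0.012], [0, 0, -0.012]], "rot": [[0, 0, 0], [0, 0, 0], [0, 0, 0]], "hand": [0, 0, 0]}}

```text
time_s: 9.28
ee_pos: [425.2, 77.5, 71.1]
ee_rot: [179.9, -0.1, 51.2]
force: [-2.6, -0.5, 9.4]
gripper_width: 40.2
gripper_force: 20.4
```

Contact with the bench. Releasing the flask and rising.

Call:
{"name": "apply_moves", "arguments": {"delta_pos": [[0, 0, 0.005], [0, 0, 0.005], [0, 0, 0.005], [0, 0, 0.005], [0, 0, 0.005], [0, 0, 0.005], [0, 0, 0.2], [0, 0, 0.6], [0, 0, 1], [0, 0, 1]], "rot": [[0, 0, 0], [0, 0, 0], [0, 0, 0], [0, 0, 0], [0, 0, 0], [0, 0, 0], [0, 0, 0], [0, 0, 0], [0, 0, 0], [0, 0, 0]], "hand": [1, 1, 1, 1, 1, 1, 1, 1, 1, 1]}}

```text
time_s: 10.12
ee_pos: [427.9, 77.9, 195.2]
ee_rot: [179.6, -0.4, 51.2]
force: [0.1, 0.7, 0.1]
gripper_width: 91.2
gripper_force: 0.0
```

```bash
python3 - <<'E'
from h import *
np.set_printoptions(precision=1,suppress=True)
s=env.state(); print(s["ee_pos"],s["ee_rot"],s["time_s"])
W=wrist(); save(W,"pics/w4.png")
for r in spotter.trace(W,"sample_flask")[:2]: print(r["score"],r["box"],onz(W,r["box"][:2],50))
for r in spotter.landmark_of(W,"sample_flask")[:2]: print(r["score"],r["position"],onz(W,r["position"],0))
E
```

```text
[427.9  77.9 195.2] [179.6  -0.4  51.2] 10.1167
0.91 [313.4, 195.7, 56.2, 81.2] [422.4  77.6  50. ]
0.16 [586.0, 261.9, 108.1, 50.3] [ 590.4 -145.6   50. ]
0.64 [316.4, 183.3] [424.6  76.    0. ]
```

Call:
{"name": "apply_moves", "arguments": {"delta_pos": [[-0.1, -0.2, 0], [-0.2, -0.5, 0], [-0.2, -0.8, 0], [-0.2, -1, 0], [-0.2, -1, 0]], "rot": [[0, 0, 0], [0, 0, 0], [0, 0, 0], [0, 0, 0], [0, 0, 0]], "hand": [1, 1, 1, 1, 1]}}

```text
time_s: 10.68
ee_pos: [399.4, -45.6, 187.8]
ee_rot: [-179.9, 0.2, 50.9]
force: [0.2, 0.6, 0.3]
gripper_width: 91.5
gripper_force: 0.0
```

Call:
{"name": "apply_moves", "arguments": {"delta_pos": [[0, -0.3, 0], [0, -0.6, 0], [0, -0.9, 0], [0, -1, 0], [0, -1, 0], [0, -1, 0], [0, -1, 0], [0, -1, 0], [0, -1, 0], [0, -1, 0]], "rot": [[0, 0, 0], [0, 0, -0.08], [0, 0, -0.16], [0, 0, -0.24], [0, 0, -0.32], [0, 0, -0.4], [0, 0, -0.48], [0, 0, -0.56], [0, 0, -0.64], [0, 0, -0.72]], "hand": [1, 1, 1, 1, 1, 1, 1, 1, 1, 1]}}

```text
time_s: 11.52
ee_pos: [400.0, -161.4, 187.8]
ee_rot: [-179.9, 0.2, -11.0]
force: [-0.1, -0.7, -0.8]
gripper_width: 91.3
gripper_force: 0.0
```

Call:
{"name": "apply_moves", "arguments": {"delta_pos": [[0.3, -0.1, 0], [0.6, -0.2, 0], [0.8, -0.4, 0], [0.8, -0.4, 0], [0.8, -0.4, 0]], "rot": [[0, 0, -0.014], [0, 0, -0.014], [0, 0, -0.014], [0, 0, -0.014], [0, 0, -0.014]], "hand": [1, 1, 1, 1, 1]}}

```text
time_s: 11.93
ee_pos: [497.0, -210.1, 187.1]
ee_rot: [-179.9, 0.3, -11.9]
force: [-0.3, 0.5, -0.5]
gripper_width: 91.3
gripper_force: 0.0
```

```bash
python3 - <<'E'
from h import *
np.set_printoptions(precision=1,suppress=True)
s=env.state(); print(s["ee_pos"],s["ee_rot"],s["time_s"])
W=wrist(); save(W,"pics/w5.png")
for q,z in(("black_tab",131),("white_tab",7),("white_ring",6),("backdrop",0)):
    for r in spotter.landmark_of(W,q)[:2]: print(q,r["score"],r["position"],onz(W,r["position"],z))
E
```

```text
[ 497.  -210.1  187.1] [-179.9    0.3  -11.9] 11.9333
black_tab 0.95 [299.7, 142.8] [ 554.1 -209.3  131. ]
white_tab 0.72 [499.3, 206.6] [ 432.3 -388.6    7. ]
white_ring 0.97 [304.0, 55.3] [ 617.4 -220.6    6. ]
white_ring 0.82 [479.6, 234.8] [ 404.  -366.5    6. ]
backdrop 0.97 [307.7, 133.8] [ 546.2 -208.1    0. ]
backdrop 0.9 [461.8, 273.5] [ 357.5 -345.7    0. ]
```

View pics/w5.png

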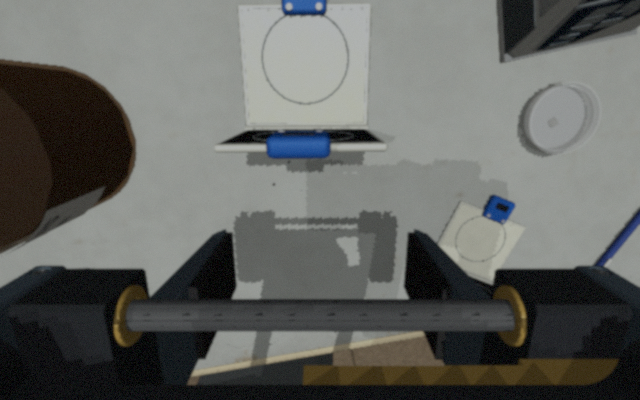

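```bash
python3 - <<'E'
from h import *
np.set_printoptions(precision=1,suppress=True)
W=wrist()
for n,uv,z in(("edgeL",(216,148),116),("edgeR",(386,148),116),("tabL",(267,146),144),("tabR",(330,146),144),("tabfront",(299,158),137),("ring",(305,59),6),("wL",(247,126),6),("wR",(369,126),6),("smTab",(499,208),10),("smL",(462,202),4),("smR",(523,230),4),("smB",(440,245),4)): print(n,onz(W,uv,z))
E
```

```text
edgeL [ 559.6 -149.9  116. ]
edgeR [ 535.5 -265.2  116. ]
tabL [ 556.5 -189.7  144. ]
tabR [ 548.6 -227.5  144. ]
tabfront [ 544.2 -206.6  137. ]
ring [ 613.9 -220.5    6. ]
wL [ 565.7 -151.1    6. ]
wR [ 541.  -269.1    6. ]
smTab [ 430.6 -387.9   10. ]
smL [ 442.8 -352.7    4. ]
smR [ 397.4 -414.7    4. ]
smB [ 398.2 -324.6    4. ]
```

Call:
{"name": "apply_moves", "arguments": {"delta_pos": [[0.25, 0, 0], [0.44, 0, 0], [0.44, 0, 0], [0.44, 0, 0]], "rot": [[0, 0, 0], [0, 0, 0], [0, 0, 0], [0, 0, 0]], "hand": [1, 1, 1, 1]}}

```text
time_s: 12.57
ee_pos: [549.7, -210.2, 189.6]
ee_rot: [180.0, 0.0, -11.9]
force: [0.1, 0.3, -0.3]
gripper_width: 91.0
gripper_force: 0.0
```

Call:
{"name": "apply_moves", "arguments": {"delta_pos": [[-0.01, 0.015, -0.2], [-0.01, 0.015, -0.4], [-0.01, 0.015, -0.5], [-0.01, 0.015, -0.52], [-0.01, 0.015, -0.53], [-0.01, 0.015, -0.53], [-0.01, 0.015, -0.53]], "rot": [[0, 0, 0], [0, 0, 0], [0, 0, 0], [0, 0, 0], [0, 0, 0], [0, 0, 0], [0, 0, 0]], "hand": [0.8, 0.7, 0.6, 0.55, 0.55, 0.55, 0.55], "newtons": 8}}

```text
time_s: 13.15
ee_pos: [548.8, -209.1, 127.5]
ee_rot: [180.0, -0.1, -11.9]
force: [-0.5, -0.6, 1.3]
gripper_width: 51.0
gripper_force: 0.0
```

Call:
{"name": "apply_moves", "arguments": {"delta_pos": [[0, 0, 0], [0, 0, 0], [0, 0, 0], [0, 0, 0], [0, 0, 0], [0, 0, 0]], "rot": [[0, 0, 0], [0, 0, 0], [0, 0, 0], [0, 0, 0], [0, 0, 0], [0, 0, 0]], "hand": [0.4, 0.4, 0.4, 0.4, 0.4, 0.4], "newtons": 8}}

```text
time_s: 13.65
ee_pos: [549.0, -208.3, 127.0]
ee_rot: [-180.0, -0.1, -11.9]
force: [0.1, 3.7, 5.1]
gripper_width: 40.0
gripper_force: 8.0
```

```bash
python3 - <<'E'
import numpy as np
n=40; u=np.arange(n+1)/n; phi=np.pi/2*(u+ (u-0.5*np.sin(2*np.pi*u)/np.pi))/2
dx=-5*phi+2*np.cos(phi)-126*np.sin(phi)-2; dz=2*np.sin(phi)+126*np.cos(phi)-126-1*u
P=np.c_[dx*.978,dx*-.208,dz]/120
for k in range(4): print(np.degrees(phi[k*10+10]).round(), (P[k*10+1:k*10+11]-P[k*10]).round(3).tolist())
E
```

```text
15.0 [[-0.021, 0.004, -0.0], [-0.043, 0.009, -0.001], [-0.065, 0.014, -0.002], [-0.089, 0.019, -0.003], [-0.115, 0.024, -0.005], [-0.143, 0.03, -0.008], [-0.174, 0.037, -0.013], [-0.208, 0.044, -0.018], [-0.244, 0.052, -0.026], [-0.283, 0.06, -0.035]]
45.0 [[-0.042, 0.009, -0.012], [-0.087, 0.018, -0.026], [-0.134, 0.028, -0.044], [-0.182, 0.039, -0.065], [-0.232, 0.049, -0.089], [-0.283, 0.06, -0.117], [-0.334, 0.071, -0.149], [-0.384, 0.082, -0.184], [-0.433, 0.092, -0.223], [-0.48, 0.102, -0.265]]
75.0 [[-0.045, 0.009, -0.044], [-0.086, 0.018, -0.091], [-0.124, 0.026, -0.139], [-0.159, 0.034, -0.188], [-0.19, 0.04, -0.237], [-0.217, 0.046, -0.285], [-0.241, 0.051, -0.332], [-0.261, 0.056, -0.378], [-0.278, 0.059, -0.421], [-0.293, 0.062, -0.463]]
90.0 [[-0.012, 0.002, -0.038], [-0.021, 0.004, -0.074], [-0.029, 0.006, -0.107], [-0.035, 0.007, -0.137], [-0.04, 0.008, -0.165], [-0.043, 0.009, -0.191], [-0.046, 0.01, -0.215], [-0.049, 0.01, -0.237], [-0.05, 0.011, -0.258], [-0.052, 0.011, -0.279]]
```

Call:
{"name": "apply_moves", "arguments": {"delta_pos": [[-0.021, 0.004, 0], [-0.043, 0.009, -0.001], [-0.065, 0.014, -0.002], [-0.089, 0.019, -0.003], [-0.115, 0.024, -0.005], [-0.143, 0.03, -0.008], [-0.174, 0.037, -0.013], [-0.208, 0.044, -0.018], [-0.244, 0.052, -0.026], [-0.283, 0.06, -0.035]], "rot": [[0, 0, 0], [0, 0, 0], [0, 0, 0], [0, 0, 0], [0, 0, 0], [0, 0, 0], [0, 0, 0], [0, 0, 0], [0, 0, 0], [0, 0, 0]], "hand": [0.4, 0.4, 0.4, 0.4, 0.4, 0.4, 0.4, 0.4, 0.4, 0.4], "newtons": 8}}

```text
time_s: 14.48
ee_pos: [514.1, -201.4, 122.0]
ee_rot: [-180.0, 0.0, -11.9]
force: [0.9, 3.8, 4.1]
gripper_width: 39.7
gripper_force: 8.0
```

```bash
python3 - <<'E'
from h import *
W=wrist(); a=viewer.grab_frame("scene")["pixels"][130:270,300:460]
cv2.imwrite("pics/t1.png",np.hstack([W["pixels"][:,:,::-1],cv2.resize(a[:,:,::-1],(160,140)) if 0 else cv2.copyMakeBorder(a[:,:,::-1],0,260,0,0,0)]))
E
```

```text
(no output)
```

View pics/t1.png

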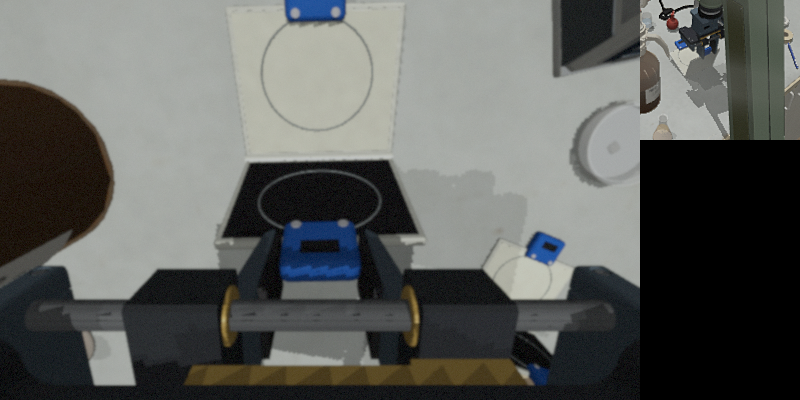

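The picture shows the backdrop tipping about its corner, with the tab swivelling cleanly in the fingers and the small backdrop well clear. Continuing.

Call:
{"name": "apply_moves", "arguments": {"delta_pos": [[-0.042, 0.009, -0.012], [-0.087, 0.018, -0.026], [-0.134, 0.028, -0.044], [-0.182, 0.039, -0.065], [-0.232, 0.049, -0.089], [-0.283, 0.06, -0.117], [-0.334, 0.071, -0.149], [-0.384, 0.082, -0.184], [-0.433, 0.092, -0.223], [-0.48, 0.102, -0.265]], "rot": [[0, 0, 0], [0, 0, 0], [0, 0, 0], [0, 0, 0], [0, 0, 0], [0, 0, 0], [0, 0, 0], [0, 0, 0], [0, 0, 0], [0, 0, 0]], "hand": [0.4, 0.4, 0.4, 0.4, 0.4, 0.4, 0.4, 0.4, 0.4, 0.4]}}

```text
time_s: 15.42
ee_pos: [455.6, -189.4, 89.5]
ee_rot: [180.0, 0.1, -11.9]
force: [-1.6, -0.3, 3.5]
gripper_width: 40.0
gripper_force: 8.0
```

```bash
python3 - <<'E'
from h import *
W=wrist(); save(W,"pics/t2.png"); s=env.state(); print(s["force"])
E
```

```text
[-2.5227953  -0.04320655  0.2225794 ]
```

View pics/t2.png

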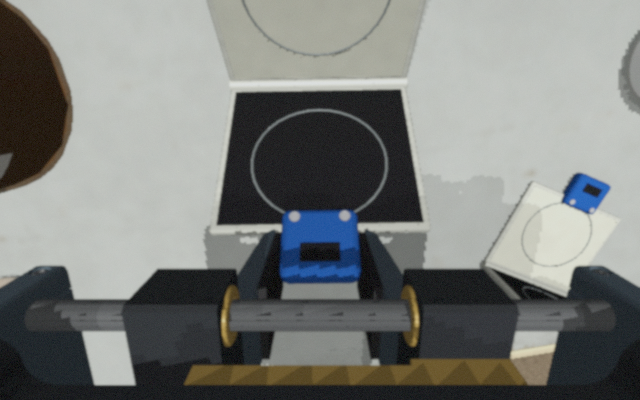

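About 45° reached, the edge is on the bench and the tab is held. Continuing the arc.

Call:
{"name": "apply_moves", "arguments": {"delta_pos": [[-0.045, 0.009, -0.044], [-0.086, 0.018, -0.091], [-0.124, 0.026, -0.139], [-0.159, 0.034, -0.188], [-0.19, 0.04, -0.237], [-0.217, 0.046, -0.285], [-0.241, 0.051, -0.332], [-0.261, 0.056, -0.378], [-0.278, 0.059, -0.421], [-0.293, 0.062, -0.463]], "rot": [[0, 0, 0], [0, 0, 0], [0, 0, 0], [0, 0, 0], [0, 0, 0], [0, 0, 0], [0, 0, 0], [0, 0, 0], [0, 0, 0], [0, 0, 0]], "hand": [0.4, 0.4, 0.4, 0.4, 0.4, 0.4, 0.4, 0.4, 0.4, 0.4]}}

```text
time_s: 16.3
ee_pos: [421.7, -181.8, 33.9]
ee_rot: [-180.0, -0.0, -11.9]
force: [-1.5, 0.9, 0.5]
gripper_width: 40.0
gripper_force: 8.1
```

Call:
{"name": "apply_moves", "arguments": {"delta_pos": [[-0.012, 0.002, -0.038], [-0.021, 0.004, -0.074], [-0.029, 0.006, -0.107], [-0.035, 0.007, -0.137], [-0.04, 0.008, -0.165], [-0.043, 0.009, -0.191], [-0.044, 0.009, -0.2], [-0.044, 0.009, -0.2]], "rot": [[0, 0, 0], [0, 0, 0], [0, 0, 0], [0, 0, 0], [0, 0, 0], [0, 0, 0], [0, 0, 0], [0, 0, 0]], "hand": [0.4, 0.4, 0.4, 0.4, 0.4, 0.4, 0.4, 0.4]}}

```text
time_s: 16.97
ee_pos: [416.3, -180.8, 10.3]
ee_rot: [180.0, 0.0, -11.9]
force: [-2.1, 1.3, -0.1]
gripper_width: 40.1
gripper_force: 8.0
```

Call:
{"name": "apply_moves", "arguments": {"delta_pos": [[0, 0, -0.01], [-0.002, 0, -0.022], [-0.002, 0, -0.034], [-0.003, 0, -0.046], [-0.003, 0, -0.056], [-0.003, 0, -0.062], [-0.003, 0, -0.062]], "rot": [[0, 0, 0], [0, 0, 0], [0, 0, 0], [0, 0, 0], [0, 0, 0], [0, 0, 0], [0, 0, 0]], "hand": [0.4, 0.4, 0.4, 0.4, 0.4, 0.4, 0.4]}}

```text
time_s: 17.55
ee_pos: [416.0, -180.8, 3.0]
ee_rot: [180.0, 0.0, -11.9]
force: [-0.9, 1.0, -0.4]
gripper_width: 39.7
gripper_force: 8.0
```

```bash
python3 - <<'E'
from h import *
W=wrist(); save(W,"pics/t3.png"); s=env.state(); print(s["force"])
E
```

```text
[-1.8494224   1.21950653  0.07402071]
```

View pics/t3.png

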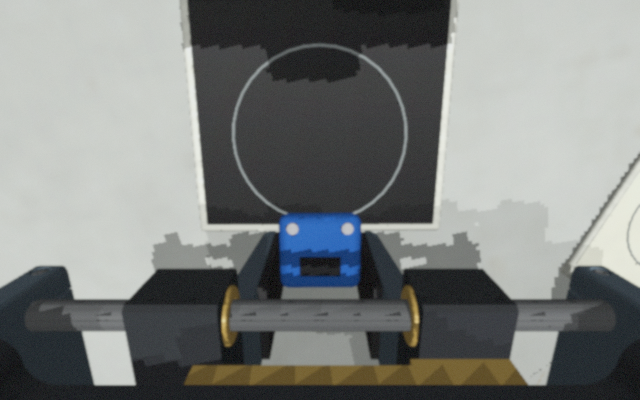

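The black leg is almost flat, its ring centred near (320,130). I'll nudge down until it touches.

Call:
{"name": "apply_moves", "arguments": {"delta_pos": [[0, 0, -0.005], [0, 0, -0.01], [0, 0, -0.012], [0, 0, -0.012]], "rot": [[0, 0, 0], [0, 0, 0], [0, 0, 0], [0, 0, 0]], "hand": [0.4, 0.4, 0.4, 0.4]}}

```text
time_s: 17.93
ee_pos: [416.0, -180.8, 1.6]
ee_rot: [180.0, 0.0, -11.9]
force: [-2.4, 0.1, -0.3]
gripper_width: 39.9
gripper_force: 8.0
```

Call:
{"name": "apply_moves", "arguments": {"delta_pos": [[0, 0, -0.004], [0, 0, -0.008], [0, 0, -0.008], [0, 0, -0.008]], "rot": [[0, 0, 0], [0, 0, 0], [0, 0, 0], [0, 0, 0]], "hand": [0.4, 0.4, 0.4, 0.4]}}

```text
time_s: 18.27
ee_pos: [416.1, -180.8, 0.7]
ee_rot: [180.0, 0.0, -11.9]
force: [-1.7, 0.7, -0.6]
gripper_width: 40.0
gripper_force: 8.0
```

```bash
python3 - <<'E'
from h import *
from scipy.optimize import least_squares
np.set_printoptions(precision=2,suppress=True)
W=wrist(); g=cv2.cvtColor(W["pixels"],cv2.COLOR_RGB2GRAY).astype(float); print(W["camera_matrix"][0])
# black inner region border; ring fit: bright ring px on black
for r in (80,110,140,170,200): 
    row=g[r]; d=np.abs(np.diff(row)); print(r,[(int(i),int(row[i+1]-row[i])) for i in np.argsort(d)[-10:] if 150<i<480])
col=g[:,240]; d=np.diff(col); print("col240",[(int(i),int(d[i])) for i in np.argsort(np.abs(d[:245]))[-5:]])
col=g[:,410]; d=np.diff(col); print("col410",[(int(i),int(d[i])) for i in np.argsort(np.abs(d[:245]))[-5:]])
m=np.zeros_like(g,np.uint8); m[(g>90)]=1; m[:,:215]=0; m[:,425:]=0; m[214:]=0; m[:30]=0
e=np.argwhere(m)[:,::-1].astype(float)
# ring radius 40: fit cx,cy,z (level disc) to ring pixels
def f(p,ed=e):
    P=np.array([onz(W,x,p[2])[:2] for x in ed]); return np.hypot(P[:,0]-p[0],P[:,1]-p[1])-39.5
s=least_squares(f,[475,-193,6],loss="soft_l1"); print(len(e),s.x,np.abs(s.fun).mean())
E
```

```text
[350.72   0.   319.76]
80 [(391, -26), (392, -27), (387, 27), (251, -27), (247, 29), (194, -36), (192, -41), (445, 51), (193, -58), (444, 65)]
110 [(197, -29), (443, 31), (236, -32), (401, 35), (233, 36), (405, -37), (195, -46), (441, 53), (196, -55), (442, 57)]
140 [(231, 32), (230, 32), (234, -33), (404, 34), (407, -36), (438, 39), (440, 41), (198, -49), (199, -54), (439, 66)]
170 [(200, -29), (400, -30), (238, 35), (399, -35), (395, 37), (201, -53), (437, 53), (202, -57), (436, 65)]
200 [(260, 31), (435, 31), (377, -31), (203, -34), (204, -52), (205, -56), (434, 56), (433, 61)]
col240 [(233, -22), (234, -24), (222, 37), (224, 42), (223, 62)]
col410 [(51, 16), (244, -26), (224, 34), (222, 46), (223, 55)]
1881 [ 480.65 -194.5     9.57] 0.4663084507967542
```

Call:
{"name": "apply_moves", "arguments": {"delta_pos": [[0, 0, -0.005], [0, 0, -0.008], [0, 0, -0.008], [0, 0, -0.008], [0, 0, -0.008]], "rot": [[0, 0, 0], [0, 0, 0], [0, 0, 0], [0, 0, 0], [0, 0, 0]], "hand": [0.4, 0.4, 0.4, 0.4, 0.4], "newtons": 3}}

```text
time_s: 18.73
ee_pos: [416.2, -180.9, 0.3]
ee_rot: [180.0, -0.0, -11.9]
force: [-3.2, 1.0, 4.8]
gripper_width: 40.0
gripper_force: 5.9
```

Call:
{"name": "apply_moves", "arguments": {"delta_pos": [[0, 0, 0], [0, 0, 0], [0, 0, 0.003], [0, 0, 0.005], [0, 0, 0.005], [0, 0, 0.005]], "rot": [[0, 0, 0], [0, 0, 0], [0, 0, 0], [0, 0, 0], [0, 0, 0], [0, 0, 0]], "hand": [0.44, 0.46, 0.5, 0.55, 0.6, 0.62]}}

```text
time_s: 19.23
ee_pos: [416.4, -180.9, 0.3]
ee_rot: [180.0, -0.0, -11.9]
force: [-0.2, 0.4, 0.4]
gripper_width: 55.9
gripper_force: 0.0
```

Call:
{"name": "apply_moves", "arguments": {"delta_pos": [[-0.05, 0.01, 0.1], [-0.1, 0.02, 0.4], [-0.2, 0.04, 0.7], [-0.3, 0.06, 1], [-0.3, 0.06, 1]], "rot": [[0, 0, 0], [0, 0, 0], [0, 0, 0], [0, 0, 0], [0, 0, 0]], "hand": [0.65, 0.7, 0.8, 1, 1]}}

```text
time_s: 19.65
ee_pos: [382.0, -174.8, 125.9]
ee_rot: [179.8, -0.6, -11.9]
force: [1.0, 0.6, 0.3]
gripper_width: 81.0
gripper_force: 0.0
```

Call:
{"name": "apply_moves", "arguments": {"delta_pos": [[0, 0, 0.3], [0, 0, 0.6], [0, 0, 0.9], [0, 0, 0.9]], "rot": [[0, 0, 0], [0, 0, 0], [0, 0, 0], [0, 0, 0]], "hand": [1, 1, 1, 1]}}

```text
time_s: 19.98
ee_pos: [383.9, -175.4, 234.6]
ee_rot: [179.8, -0.8, -11.9]
force: [0.7, 0.9, -0.2]
gripper_width: 91.1
gripper_force: 0.0
```

```bash
cat > ring.py <<'E'
from h import *
from scipy.optimize import least_squares
np.set_printoptions(precision=2,suppress=True)
s=env.state(); print(s["ee_pos"],s["ee_rot"],s["time_s"])
W=wrist(); save(W,"pics/ring.png")
for q,z in(("black_ring",6),("black_tab",7),("white_tab",131),("backdrop",0),("white_ring",70)):
    for r in spotter.landmark_of(W,q)[:2]: print(q,r["score"],np.array(r["position"]),onz(W,r["position"],z))
g=cv2.cvtColor(W["pixels"],cv2.COLOR_RGB2GRAY).astype(float)
r=[np.array(r["position"]) for r in spotter.landmark_of(W,"black_ring") if abs(onz(W,r["position"],6)[1]+194)<40]
c=onz(W,r[0],6) if r else np.array([480,-194,6])
pts=[]
for a in np.radians(np.arange(0,360,3)):
    rr=np.arange(30,50,.25); v=[]
    for k in rr:
        x=proj(W,c+[k*np.cos(a),k*np.sin(a),0]); v.append(cv2.getRectSubPix(g.astype(np.float32),(1,1),(float(x[0]),float(x[1])))[0,0])
    v=np.array(v); i=v.argmax(); pts.append(c+[rr[i]*np.cos(a),rr[i]*np.sin(a),0])
pts=np.array(pts)
f=lambda p: np.hypot(pts[:,0]-p[0],pts[:,1]-p[1])-p[2]
s=least_squares(f,[c[0],c[1],40],loss="soft_l1"); print("ring fit",s.x,np.median(np.abs(s.fun)))
E
python3 ring.py
```

```text
[ 383.93 -175.44  234.58] [179.81  -0.79 -11.9 ] 19.9833
black_ring 0.95 [316.7  82.9] [ 483.87 -194.13    6.  ]
black_ring 0.82 [478.6 169.7] [ 352.48 -357.63    6.  ]
black_tab 0.89 [322.1 143. ] [ 419.84 -186.74    7.  ]
black_tab 0.76 [503.6 176.6] [ 338.63 -384.99    7.  ]
white_tab 0.83 [502.7  92.1] [ 442.72 -328.36  131.  ]
white_tab 0.72 [554.4   2.6] [ 495.54 -367.6   131.  ]
backdrop 0.76 [464.9 166.9] [ 357.46 -344.66    0.  ]
backdrop 0.72 [316.5  15.3] [ 549.41 -207.82    0.  ]
white_ring 0.81 [316.9   2.5] [ 544.26 -207.49   70.  ]
white_ring 0.63 [484.8 126.3] [ 410.58 -340.2    70.  ]
ring fit [ 479.96 -194.17   40.28] 0.3884665929825175
```

View pics/ring.png

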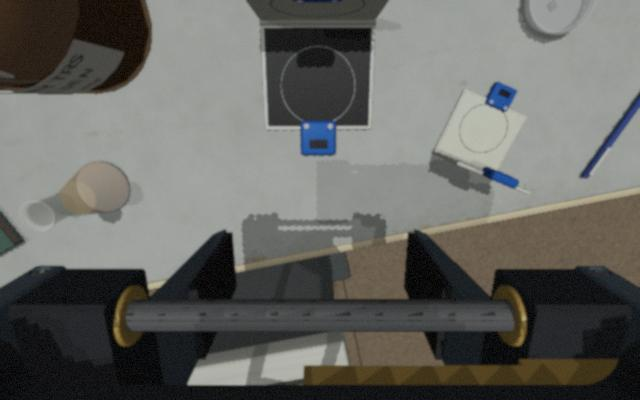

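The backdrop lies on its black leg (ring near (318,84)) with the white leg upright, and the flask stands at (95,190). Re-fitting the ring with the arm steady, then fetching the flask.

```bash
python3 ring.py | grep -E "ring|^\["
```

```text
[ 379.3  -173.26  226.77] [-179.96    0.19  -11.9 ] 20.3333
black_ring 0.57 [319.2  76.3] [ 481.14 -194.14    6.  ]
white_ring 0.71 [489.3 116.4] [ 413.01 -337.27   70.  ]
ring fit [ 479.72 -194.12   40.37] 0.5423419726060779
```

Call:
{"name": "apply_moves", "arguments": {"delta_pos": [[0, 0, 0], [0, 0, 0], [0.05, 0, 0], [0.05, 0.1, 0], [0.1, 0.3, 0], [0.1, 0.5, 0], [0.1, 0.7, 0], [0.1, 0.9, 0], [0.1, 1, 0], [0.1, 1, 0]], "rot": [[0, 0, 0.08], [0, 0, 0.16], [0, 0, 0.24], [0, 0, 0.32], [0, 0, 0.4], [0, 0, 0.48], [0, 0, 0.56], [0, 0, 0.64], [0, 0, 0.72], [0, 0, 0.734]], "hand": [1, 1, 1, 1, 1, 1, 1, 1, 1, 1]}}

```text
time_s: 21.52
ee_pos: [391.8, -51.8, 228.4]
ee_rot: [-180.0, -0.0, 51.5]
force: [0.6, -0.0, 1.3]
gripper_width: 91.0
gripper_force: 0.0
```

Call:
{"name": "apply_moves", "arguments": {"delta_pos": [[0.1, 0.3, 0], [0.2, 0.6, 0], [0.2, 0.9, 0], [0.24, 1, -0.15], [0.24, 1, -0.3], [0.24, 1, -0.3]], "rot": [[0, 0, 0], [0, 0, 0], [0, 0, 0], [0, 0, 0], [0, 0, 0], [0, 0, 0]], "hand": [1, 1, 1, 1, 1, 1]}}

```text
time_s: 22.02
ee_pos: [419.1, 66.3, 189.6]
ee_rot: [-179.8, 0.3, 51.2]
force: [-1.0, -1.0, 0.3]
gripper_width: 91.3
gripper_force: 0.0
```

```bash
cat > fl.py <<'E'
from h import *
np.set_printoptions(precision=1,suppress=True)
s=env.state(); print(s["ee_pos"],s["ee_rot"],s["time_s"])
W=wrist(); save(W,"pics/fl.png")
for r in spotter.trace(W,"sample_flask")[:1]:
    print(r["score"],r["box"]); m=r["mask"]
    from scipy.optimize import minimize
    # cone silhouette: foot circle r32 z0..., rim r15 z108
    def sil(p):
        pts=[]
        for rr,z in((32,2),(15,106)):
            a=np.linspace(0,2*np.pi,40); pts+= [proj(W,[p[0]+rr*np.cos(t),p[1]+rr*np.sin(t),z]) for t in a]
        im=np.zeros((400,640),np.uint8); cv2.fillConvexPoly(im,cv2.convexHull((np.array(pts)*16).astype(np.int32)),1,shift=4); return im>0
    def cost(p): q=sil(p); return -(q&m).sum()/(q|m).sum()
    best=minimize(cost,onz(W,r["box"][:2],50)[:2],method="Nelder-Mead",options=dict(initial_simplex=onz(W,r["box"][:2],50)[:2]+np.array([[0,0],[6,0],[0,6]])))
    print("flask",best.x,-best.fun)
for r in spotter.landmark_of(W,"sample_flask")[:2]: print(r["score"],r["position"],onz(W,r["position"],0))
E
python3 fl.py
```

```text
[419.1  66.3 189.6] [-179.8    0.3   51.2] 22.0167
0.81 [315.8, 179.9, 61.7, 79.7]
flask [422.1  76.3] 0.9395746887966805
0.55 [317.2, 171.5] [422.1  74.2   0. ]
```

Call:
{"name": "apply_moves", "arguments": {"delta_pos": [[0.041, 0.085, 0], [0.041, 0.085, -0.3], [0.041, 0.085, -0.6], [0.041, 0.085, -0.85], [0.041, 0.085, -0.9], [0.041, 0.085, -0.9], [0.041, 0.085, -0.9]], "rot": [[0, 0, 0], [0, 0, 0], [0, 0, 0], [0, 0, 0], [0, 0, 0], [0, 0, 0], [0, 0, 0]], "hand": [1, 1, 1, 1, 1, 1, 1], "newtons": 20}}

```text
time_s: 22.75
ee_pos: [427.4, 76.8, 85.7]
ee_rot: [179.9, -0.1, 51.1]
force: [0.3, -0.8, 0.4]
gripper_width: 90.8
gripper_force: 0.0
```

Call:
{"name": "apply_moves", "arguments": {"delta_pos": [[-0.027, -0.002, -0.1], [-0.027, -0.002, -0.1], [-0.027, -0.002, -0.1], [-0.027, -0.002, -0.1], [-0.027, -0.002, -0.1], [-0.027, -0.002, -0.1], [-0.027, -0.002, -0.1], [-0.027, -0.002, -0.1], [-0.027, -0.002, -0.1], [-0.027, -0.002, -0.1]], "rot": [[0, 0, 0], [0, 0, 0], [0, 0, 0], [0, 0, 0], [0, 0, 0], [0, 0, 0], [0, 0, 0], [0, 0, 0], [0, 0, 0], [0, 0, 0]], "hand": [1, 0.9, 0.7, 0.6, 0.5, 0.45, 0.4, 0.3, 0, 0], "newtons": 20}}

```text
time_s: 23.58
ee_pos: [422.4, 76.4, 72.4]
ee_rot: [-180.0, 0.0, 51.2]
force: [-0.8, 1.2, 0.8]
gripper_width: 39.1
gripper_force: 19.8
```

Call:
{"name": "apply_moves", "arguments": {"delta_pos": [[0, 0, 0], [0, 0, 0], [0, 0, 0], [0, 0, 0]], "rot": [[0, 0, 0], [0, 0, 0], [0, 0, 0], [0, 0, 0]], "hand": [0, 0, 0, 0], "newtons": 20}}

```text
time_s: 23.92
ee_pos: [422.4, 76.4, 72.4]
ee_rot: [-180.0, 0.0, 51.2]
force: [-0.6, 0.7, 2.1]
gripper_width: 39.5
gripper_force: 19.9
```

Call:
{"name": "apply_moves", "arguments": {"delta_pos": [[0, 0, 0.1], [0, 0, 0.25], [-0.1, 0, 0.4], [-0.2, -0.1, 0.4], [-0.25, -0.3, 0.4], [-0.25, -0.5, 0.4], [-0.25, -0.7, 0.4], [-0.25, -0.88, 0.4], [-0.25, -0.98, 0.4], [-0.25, -1, 0.4]], "rot": [[0, 0, 0], [0, 0, 0], [0, 0, 0], [0, 0, 0], [0, 0, 0], [0, 0, 0], [0, 0, 0], [0, 0, 0], [0, 0, 0], [0, 0, 0]], "hand": [0, 0, 0, 0, 0, 0, 0, 0, 0, 0]}}

```text
time_s: 24.75
ee_pos: [392.4, -45.4, 120.1]
ee_rot: [180.0, 0.0, 51.1]
force: [0.3, -0.2, -1.6]
gripper_width: 39.1
gripper_force: 19.6
```

Call:
{"name": "apply_moves", "arguments": {"delta_pos": [[0, -0.15, 0], [0, -0.35, 0], [0, -0.55, 0], [0, -0.75, 0], [0, -0.9, 0], [0, -0.98, 0], [0, -1, 0], [0, -1, 0], [0, -1, 0], [0, -1, 0]], "rot": [[0, 0, 0], [0, 0, 0], [0, 0, -0.07], [0, 0, -0.15], [0, 0, -0.23], [0, 0, -0.31], [0, 0, -0.39], [0, 0, -0.47], [0, 0, -0.55], [0, 0, -0.63]], "hand": [0, 0, 0, 0, 0, 0, 0, 0, 0, 0]}}

```text
time_s: 25.58
ee_pos: [392.5, -163.2, 120.0]
ee_rot: [-180.0, 0.0, -3.3]
force: [0.4, 0.4, -1.5]
gripper_width: 39.5
gripper_force: 19.6
```

Call:
{"name": "apply_moves", "arguments": {"delta_pos": [[0.1, -0.1, 0], [0.25, -0.2, 0], [0.42, -0.25, 0], [0.55, -0.25, 0], [0.6, -0.25, 0], [0.6, -0.25, 0], [0.6, -0.25, 0]], "rot": [[0, 0, -0.06], [0, 0, -0.104], [0, 0, -0.104], [0, 0, -0.104], [0, 0, -0.104], [0, 0, -0.104], [0, 0, -0.104]], "hand": [0, 0, 0, 0, 0, 0, 0]}}

```text
time_s: 26.17
ee_pos: [463.7, -192.9, 119.8]
ee_rot: [-180.0, 0.1, -11.8]
force: [-0.8, -0.2, -2.1]
gripper_width: 38.8
gripper_force: 19.6
```

```bash
cat > fh.py <<'E'
import sys
from h import *
from scipy.optimize import minimize
np.set_printoptions(precision=1,suppress=True)
s=env.state(); print(s["ee_pos"],s["ee_rot"],s["time_s"],s["force"],s["gripper_width"])
z0=float(sys.argv[1])
for n in("wrist","top","scene"):
    W=wrist() if n=="wrist" else viewer.grab_frame(n); save(W,f"pics/fh_{n}.png")
    for r in spotter.landmark_of(W,"sample_flask")[:2]: print(n,r["score"],np.array(r["position"]),onz(W,r["position"],z0))
    for r in spotter.landmark_of(W,"black_ring")[:2]: print(n,"ring",r["score"],np.array(r["position"]),onz(W,r["position"],6))
E
python3 fh.py 47
```

```text
[ 463.7 -192.9  119.8] [-180.     0.1  -11.8] 26.1667 [-0.8 -0.2 -2.1] 38.84526595131828
wrist 0.76 [317.6 214.8] [ 465.3 -191.9   47. ]
wrist ring 0.87 [531.3 297.3] [ 332.6 -365.2    6. ]
wrist ring 0.56 [319.2 183.5] [ 478.3 -195.8    6. ]
top 0.63 [198.9 244.1] [443.2 300.4  47. ]
top 0.46 [365.1 237.9] [ 462.5 -190.4   47. ]
top ring 0.7 [415.2 275.2] [ 355.  -342.1    6. ]
top ring 0.48 [365.1 231.9] [ 484.8 -194.     6. ]
scene 0.57 [372.2 205.3] [ 472.6 -196.7   47. ]
scene ring 0.96 [368.5 209.7] [ 490.5 -201.     6. ]
scene ring 0.51 [361.2 185.9] [ 590.5 -265.3    6. ]
```

Call:
{"name": "apply_moves", "arguments": {"delta_pos": [[0.07, -0.005, 0], [0.13, -0.01, 0], [0.13, -0.01, -0.1], [0.13, -0.01, -0.2], [0.13, -0.01, -0.28], [0.13, -0.01, -0.32], [0.13, -0.01, -0.325], [0.13, -0.01, -0.325]], "rot": [[0, 0, 0], [0, 0, 0], [0, 0, 0], [0, 0, 0], [0, 0, 0], [0, 0, 0], [0, 0, 0], [0, 0, 0]], "hand": [0, 0, 0, 0, 0, 0, 0, 0]}}

```text
time_s: 27.28
ee_pos: [480.3, -194.9, 81.2]
ee_rot: [-180.0, 0.0, -11.9]
force: [0.1, 0.9, -1.8]
gripper_width: 39.5
gripper_force: 19.6
```

```bash
python3 ring.py | grep -E "fit|^\[" ; python3 fh.py 8 | grep wrist
```

```text
[ 480.35 -194.91   81.18] [-180.      0.02  -11.9 ] 27.2833
ring fit [ 486.74 -195.24   34.65] 2.412405455407093
wrist ring 0.58 [559.7 346.7] [ 325.4 -368.3    6. ]
wrist ring 0.26 [316.7 161.4] [ 520.4 -201.6    6. ]
```

Call:
{"name": "apply_moves", "arguments": {"delta_pos": [[-0.004, 0.006, -0.008], [-0.004, 0.006, -0.016], [-0.004, 0.006, -0.02], [-0.004, 0.006, -0.02]], "rot": [[0, 0, 0], [0, 0, 0], [0, 0, 0], [0, 0, 0]], "hand": [0, 0, 0, 0]}}

```text
time_s: 28.42
ee_pos: [479.5, -194.1, 78.8]
ee_rot: [-180.0, 0.0, -11.9]
force: [0.2, -0.6, -0.8]
gripper_width: 39.4
gripper_force: 19.6
```

Call:
{"name": "apply_moves", "arguments": {"delta_pos": [[0, 0, -0.004], [0, 0, -0.006], [0, 0, -0.006]], "rot": [[0, 0, 0], [0, 0, 0], [0, 0, 0]], "hand": [0, 0, 0]}}

```text
time_s: 28.67
ee_pos: [479.8, -194.2, 78.4]
ee_rot: [180.0, -0.0, -11.9]
force: [0.0, -0.2, 0.8]
gripper_width: 39.4
gripper_force: 19.7
```

Call:
{"name": "apply_moves", "arguments": {"delta_pos": [[0, 0, -0.002], [0, 0, -0.002], [0, 0, -0.002], [0, 0, 0], [0, 0, 0], [0, 0, 0], [0, 0, 0.2], [0, 0, 0.5], [0, 0, 0.9], [0, 0, 0.9]], "rot": [[0, 0, 0], [0, 0, 0], [0, 0, 0], [0, 0, 0], [0, 0, 0], [0, 0, 0], [0, 0, 0], [0, 0, 0], [0, 0, 0], [0, 0, 0]], "hand": [0, 0.6, 1, 1, 1, 1, 1, 1, 1, 1]}}

```text
time_s: 29.5
ee_pos: [483.2, -195.7, 192.9]
ee_rot: [179.8, -0.7, -11.9]
force: [0.9, -1.0, 0.8]
gripper_width: 90.9
gripper_force: 0.0
```

Call:
{"name": "apply_moves", "arguments": {"delta_pos": [[-0.2, 0, 0.1], [-0.5, 0, 0.2], [-0.67, 0, 0.33], [-0.67, 0, 0.33], [-0.67, 0, 0.33]], "rot": [[0, 0, 0], [0, 0, 0], [0, 0, 0], [0, 0, 0], [0, 0, 0]], "hand": [1, 1, 1, 1, 1]}}

```text
time_s: 29.92
ee_pos: [399.3, -194.5, 226.6]
ee_rot: [180.0, -0.2, -12.0]
force: [0.4, 0.4, -0.6]
gripper_width: 91.0
gripper_force: 0.0
```

```bash
python3 - <<'E'
from h import *
from scipy.optimize import minimize
np.set_printoptions(precision=1,suppress=True)
s=env.state(); print(s["ee_pos"],s["ee_rot"],s["time_s"],s["force"])
W=wrist(); save(W,"pics/end.png")
z0=6
for r in spotter.trace(W,"sample_flask")[:1]:
    m=r["mask"]; print(r["score"],r["box"])
    def sil(p):
        a=np.linspace(0,2*np.pi,40); pts=[proj(W,[p[0]+rr*np.cos(t),p[1]+rr*np.sin(t),z]) for rr,z in((32,z0+2),(15,z0+106)) for t in a]
        im=np.zeros((400,640),np.uint8); cv2.fillConvexPoly(im,cv2.convexHull((np.array(pts)*16).astype(np.int32)),1,shift=4); return im>0
    cost=lambda p:-(sil(p)&m).sum()/(sil(p)|m).sum()
    x0=onz(W,r["box"][:2],50)[:2]
    b=minimize(cost,x0,method="Nelder-Mead",options=dict(initial_simplex=x0+np.array([[0,0],[6,0],[0,6]]))); print("flask",b.x,-b.fun)
for q,z in(("sample_flask",6),("black_ring",6),("black_tab",7),("backdrop",0)):
    for r in spotter.landmark_of(W,q)[:2]: print(q,round(r["score"],2),np.array(r["position"]),onz(W,r["position"],z))
# leg outline: black interior corners via threshold
g=cv2.cvtColor(W["pixels"],cv2.COLOR_RGB2GRAY).astype(np.float32)
c=np.array([479.8,-194.1,6.]); P=[]
for a in np.radians(np.arange(0,360,3)):
    rr=np.arange(35,45,.25); v=np.array([cv2.getRectSubPix(g,(1,1),tuple(map(float,proj(W,c+[k*np.cos(a),k*np.sin(a),0]))))[0,0] for k in rr])
    i=v.argmax(); 
    if v[i]-np.median(v)>25 and 0<i<len(rr)-1: P.append(c+[rr[i]*np.cos(a),rr[i]*np.sin(a),0])
P=np.array(P); 
from scipy.optimize import least_squares
f=least_squares(lambda p:np.hypot(P[:,0]-p[0],P[:,1]-p[1])-40,c[:2],loss="soft_l1"); print(len(P),"ring",f.x,np.median(abs(f.fun)))
E
```

```text
[ 399.3 -194.5  226.6] [180.   -0.2 -12. ] 29.9167 [ 0.4  0.4 -0.6]
0.84 [301.6, 101.5, 57.2, 62.3]
flask [ 480.9 -193.5] 0.9708512752567076
sample_flask 0.62 [302.9 103.3] [ 479.4 -193.3    6. ]
black_ring 0.92 [465.9 186.7] [ 350.9 -356.2    6. ]
black_tab 0.94 [487.  197.9] [ 332.8 -378.6    7. ]
black_tab 0.93 [305.  157.1] [ 422.6 -183.     7. ]
backdrop 0.97 [450.3 180.9] [ 359.6 -341.4    0. ]
backdrop 0.96 [300.6  30.9] [ 549.7 -206.5    0. ]
79 ring [ 480.2 -194.3] 0.24335817023682438
```

```bash
python3 -c "
from workcell import env
print(env.job_done())"
```

```text
the job is handed in; nothing more can be done
None
```

The backdrop now rests on its black leg with the white leg upright, the flask stands about 1 mm off the ring's centre by the final wrist image, and the job was handed in at about 30 s; the tab may have dropped up to about 2 mm when I let go.

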